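# Unclip the top cutter tray from the stack

## Task

Take only the top cutter tray off the click-together stack: keep its snap tab squeezed in while you rock the tab side up, then draw the tray towards that side to free its rear lips, so that the trays below stay down on the desk. Keep the tray from tipping on its side so no cutter falls out, and set it down upright and flat in the empty bay of the white job box before you let go. Leave the other trays and everything else where they are.

Things in the scene. Friction and masses are not known exactly. Their poses are not given: they have to be found in the camera images.
- tray_top_center (a point): Blue plastic cutter tray, 60 x 130 mm (x, y), 56 mm high, open, with short cutters below its rim, 0.25 to 0.5 kg: the TOP one of three identical trays clicked together (stack 148 mm high). Site on its middle, 33 mm above its underside, 23 mm below its rim. z up, y along the 130 mm length, +x towards the long side with the snap tab. Body 46 mm high, 3 mm walls, over a 10 mm deep skirt, 52 x 123 mm, nested in the tray below
- tray_top_tab (a point): Middle of the top tray's snap tab, 31 mm in x and -8 mm in z from tray_top_center: a ribbed flexible panel of the +x wall, 24 mm wide, from 3 to 28 mm above the body's lower edge, hinged at its top, its lower edge 5 mm proud of the wall. Its hook latches under the front rim of the tray below. The opposite (-x) wall is plain: squeeze the tray across, 60 mm, one finger on each
- tab_top (a joint): How far the top tray's snap tab is pressed in, rad: 0 free and latched, 0.155 the stop. Above about 0.12 its hook is clear of the tray below. It springs back with up to about 7 N when let go
- tray_top_heel (a point): Middle of the rear lower edge of the top tray's body, -30 mm in x and -23 mm in z from tray_top_center, where it sits on the rim of the tray below. This is the edge to rock the tray about. Both bodies are equally wide: fingers that reach below this edge clamp the tray below as well
- tray_top_lips (a point): Middle between two rigid lips on the rear of the top tray's skirt (at y = -33 and +33 mm, 6.5 mm below the heel). They reach 3.5 mm into slots under the rear rim of the tray below, with 1 mm of upward play, so a straight lift brings the stack along even with the tab pressed. Once the tab side is rocked up 15 to 25 degrees, drawing the tray 5 to 8 mm to its +x frees them
- tray_next_center (a point): Blue plastic cutter tray, 60 x 130 mm (x, y), 56 mm high, 0.6 kg: the middle tray, clicked to the lowest one in the same way. Site and axes as for the top tray; 79 mm above the desk. The play between nested trays is 0.8 mm each way in x and 0.5 mm each way in y. It must stay
- tray_low_center (a point): Blue plastic cutter tray, 60 x 130 mm (x, y), 56 mm high, 0.8 kg: the lowest tray, standing loose on the desk. Site and axes as for the top tray; 33 mm above the desk. It must stay
- empty_bay (a point): Middle of the floor of the empty bay of the white job box, 6 mm above the desk. The job box is a fixed shallow box, 190 x 270 mm and 20 mm high with 6 mm walls, parted by one wall into two bays side by side. Each bay is 178 mm long (x of this point) and 126 mm wide (y of this point); the other bay, towards -y, is in use. The tray goes in lengthways
- blank_center (a point): Bystander: plywood blank with two round pockets, 150 x 74 x 18 mm, lying in the other bay. Site at its centre
- cutter_box_b_center (a point): Bystander: blue ribbed cutter box, 97 x 30 x 30 mm, lying beside the blank in the other bay. Site at its centre
- cutter_box_a_center (a point): Bystander: the same kind of cutter box, lying on the desk about 30 mm off the +y end of the stack. Site at its centre
- spare_tray_center (a point): Bystander: a single empty tray of the same kind standing alone on the desk, not part of the stack. Site at its middle
- glue_jar_center (a point): Bystander: glue jar, 72 mm across and 88 mm high. Site at its centre
- tin_center (a point): Bystander: round open tin, 76 mm across and 42 mm high. Site at its centre
- solder_reel_center (a point): Bystander: solder reel, 60 mm across and 28 mm high. Site at its centre
Mind the look-alikes: they are no part of the job. What is shaped like the part that bears tray_low_center but orange is not meant.

How it is judged (in metres and radians):
On the way, in this order (a step that is already met when the one before it is completed fails the run):
1. the top tray is off the stack and at least 25 mm clear above the next one, which has stayed down (z of tray_top_center in the frame of tray_next_center above 0.071 m and height (world z) of tray_next_center below 0.083 m), for 0.2 s.
2. still held, the top tray rests flat on the floor of the empty bay (z of tray_top_center in the frame of empty_bay between 0.029 and 0.037 m and angle between tray_top_center's own z axis and vertical below 0.06 rad and x of tray_top_center in the frame of empty_bay between -0.035 and 0.035 m and y of tray_top_center in the frame of empty_bay between -0.04 and 0.04 m and contact force between the fingers and tray_top above 1 N), for 0.1 s.
At the end, for the whole second after the job is handed in: The top tray stands released, at rest, upright (within 3.4 degrees) and flat on the floor of the empty bay, its middle within 35 mm along and 40 mm across of the bay's middle; the other two trays still stand nested on the desk, upright and within 30 mm of where they stood (z of tray_top_center in the frame of empty_bay between 0.029 and 0.037 m and angle between each of tray_top_center, tray_next_center, tray_low_center's own z axis and vertical below 0.06 rad and x of tray_top_center in the frame of empty_bay between -0.035 and 0.035 m and y of tray_top_center in the frame of empty_bay between -0.04 and 0.04 m and height (world z) of tray_next_center between 0.075 and 0.083 m and distance of each of tray_next_center, tray_low_center from where it was at the start of the episode below 0.03 m and height (world z) of tray_low_center between 0.029 and 0.037 m and linear speed of each of tray_top, tray_next below 0.02 m/s); the robot touches nothing.
It fails at once if the next tray is dragged up by more than 12 mm (height (world z) of tray_next_center above 0.091 m).
It fails at once if the stack below is pushed more than 40 mm or knocked over (distance of tray_low_center from where it was at the start of the episode above 0.04 m or angle between any of tray_low_center, tray_next_center's own z axis and vertical above 0.35 rad).
It fails at once if the top tray is tipped by more than 45 degrees (angle between tray_top_center's own z axis and vertical above 0.79 rad).
It fails at once if a bystander is moved by more than 30 mm (distance of any of blank_center, cutter_box_a_center, cutter_box_b_center, spare_tray_center, glue_jar_center, tin_center, solder_reel_center from where it was at the start of the episode above 0.03 m).
It also fails if it takes over 50 s, if anything falls off the work surface, if the arm or the gripper's body presses on something with over 40 N, if the wrist force passes 120 N, or if a joint passes its speed limit or range.

## Robot

A 6-joint arm with a two-finger parallel gripper is mounted at the origin on the work surface. World frame = base frame: x ahead of the robot, y to its left, z up, the work surface at z = 0. Lengths are in mm, angles in rad, forces in N, time in s.
With the tool pointing down it reaches from about 325 to 900 mm from the base axis. Payload 3.5 kg.
Tool frame: the origin (TCP) lies at the very end of the fingers, on their centre line; the grasp point (between the pads) lies 19 mm behind it; z points along the fingers, y is the direction in which the jaws open and shut (so a half turn about z gives the same grasp; the last joint's range is limited). The gripper opens to 85 mm and grips with 20 to 120 N. Pads are 22 mm wide; open, the fingers measure 114 mm over their backs; the gripper's body (76 mm by 85 mm) begins 54 mm behind the grasp point. The pads swing forward as they close: fully open they stand 13 mm farther back than shut.
Start: joints at [1.242, 0.276, -0.026, 1.268, 0, 1.467], TCP at [139.935, 609.13, 231.313] pointing down, gripper open.
Joint ranges: [-3.12, 3.12], [-0.85, 1.88], [-1.08, 1.24], [-1.95, 2.15], [-1.57, 1.53], [-3.14, 3.14]. Speed limits (rad/s): [2.57, 2.57, 3.14, 3.14, 3.14, 3.14].

## Interface

Orientations are given as a unit quaternion [w, x, y, z].
In Python, from workcell import arm, command_gripper, planner, viewer gives the robot as it stands. The module is installed in compiled form; this text tells all that it offers. Calls block until the motion is done:
- arm.move_pose(position, orientation): joint-space move of the TCP to a pose.
- arm.line_to(position, attitude=None, velocity=150, threshold=None): straight line of the TCP; attitude=None keeps the orientation; velocity is the mean speed in mm/s. With threshold (N) it stops when the force on the tool has changed by that much, and returns True; else False.
- arm.set_joints(angles): joint-space move.
- command_gripper(opening, strength=None): finger opening in mm; strength is the grip in N (None keeps the last); returns when the fingers have stopped.
- arm.pause(seconds).
- planner.inverse_kinematics(position, orientation): joint angles nearest the present ones, or None.
- viewer.camera(name): name is "side" or "top" or "wrist"; returns a dict with "img" (420x560x3 uint8, red, green, blue), "fovy" (degrees; the focal length in pixels is half the picture's height over the tangent of half this angle, whatever the lens; pixels are square), "cx", "cy" (the principal point, pixels), "camera_from_world" (4x4, takes a point from world to camera coordinates). Camera axes: x right, y down, z forward; pixel columns grow to the right and rows downward; lengths in mm; the calibration is good to about 2 mm. The wrist camera is an equidistant fisheye: a pixel r from the principal point sees the ray r / f radians off the axis. A picture is of the moment at which its call begins. There is no depth.
A pose or a line that the arm cannot do raises arm.PlanningError and nothing moves.
- arm.hand_in(): hands the job in, once; it reports no verdict.
Readings, each from a call of its own:
- arm.read_clock(): time.
- arm.read_qpos(): joint angles.
- arm.read_qvel(): joint speeds.
- arm.read_effort(): joint torques, N m.
- arm.read_tool_pos(): TCP position.
- arm.read_tcp_rot(): TCP orientation.
- arm.read_ft_force(): force on the tool from outside, world axes, zero at the start.
- arm.read_ft_torque(): the same for the moment, N m.
- arm.read_opening(): finger opening in mm.
Only numpy, scipy, OpenCV 4.12 (cv2) and the standard library are available. Lean on these libraries where they do the work, as an engineer would, in place of code of your own. Each camera call takes 0.05 s, during which the arm holds its last target.

## Working session

There is one attempt and no reset: what is moved stays moved. The work goes in short steps, each a Python script; the robot and the scene stay as the last script left them, time stands still between calls to the robot, and variables do not carry over. Pictures are saved under pics/ and viewed, and the job is handed in when it is done.

```bash
mkdir -p pics; cat > h.py <<'E'
import numpy as np, cv2
from workcell import arm, command_gripper, planner, viewer
def snap(name,fn):
    c=viewer.camera(name); cv2.imwrite('pics/'+fn,c['img'][:,:,::-1]); 
    import pickle; pickle.dump(c,open('pics/'+fn+'.pkl','wb')); return c
def load(fn):
    import pickle; return pickle.load(open('pics/'+fn+'.pkl','rb'))
def proj(c,P):
    T=np.array(c['camera_from_world']);P=np.atleast_2d(P)
    q=P@T[:3,:3].T+T[:3,3]; f=210/np.tan(np.radians(c['fovy']/2))
    return np.c_[c['cx']+f*q[:,0]/q[:,2],c['cy']+f*q[:,1]/q[:,2]]
def ray(c,u,v):
    T=np.array(c['camera_from_world']);R=T[:3,:3];o=-R.T@T[:3,3]
    f=210/np.tan(np.radians(c['fovy']/2))
    return o,R.T@np.array([(u-c['cx'])/f,(v-c['cy'])/f,1])
def atz(c,u,v,z):
    o,d=ray(c,u,v); return o+d*(z-o[2])/d[2]
E
python3 - <<'E'
from h import *
for n in('side','top','wrist'):
    c=snap(n,n+'0.png'); print(n,c['fovy'],c['cx'],c['cy'],np.round(c['camera_from_world'],3).tolist())
print(arm.read_clock(),arm.read_tcp_rot(),arm.read_opening())
E
```

```text
side 55.36285507577564 279.4147347066403 208.64985553107994 [[0.904, -0.427, 0.0, -458.124], [-0.313, -0.662, -0.681, 230.822], [0.292, 0.616, -0.732, 997.262], [0.0, 0.0, 0.0, 1.0]]
top 51.97356252708912 273.1914671181939 208.4139094588663 [[-0.12, -0.993, -0.004, 43.137], [-0.972, 0.118, -0.202, 534.687], [0.201, -0.021, -0.979, 1161.908], [0.0, 0.0, 0.0, 1.0]]
wrist 65.70646984690485 269.00764777815704 208.98534198085585 [[0.224, 0.975, -0.001, -624.505], [0.937, -0.215, 0.274, -36.579], [0.267, -0.062, -0.962, 377.896], [0.0, 0.0, 0.0, 1.0]]
0.15 [-1.72559775e-04  1.12659929e-01  9.93633252e-01 -8.19131145e-04] 85.31534235159813
```

View pics/side0.png

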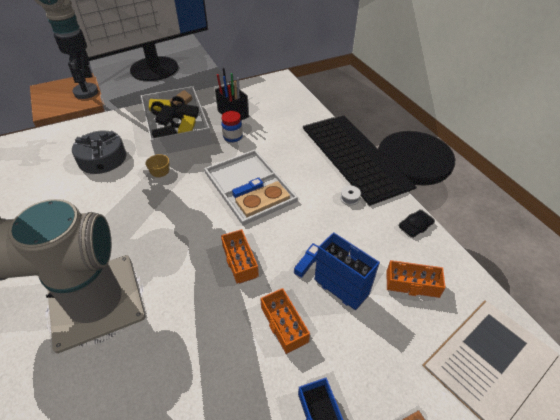

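View pics/top0.png

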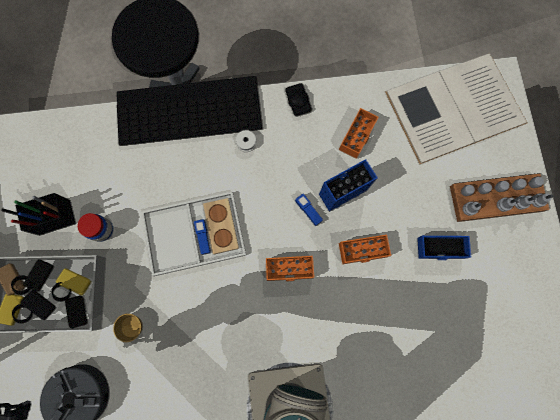

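View pics/wrist0.png

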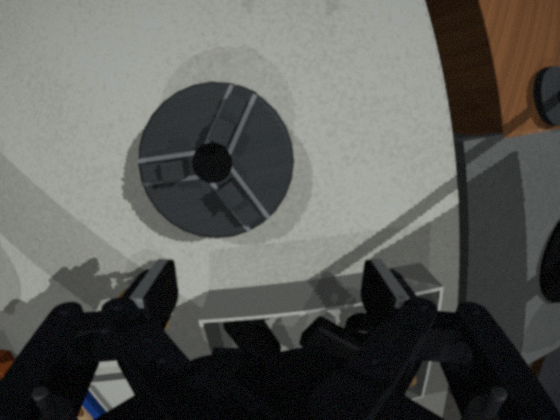

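```bash
python3 - <<'E'
import cv2
a=cv2.imread('pics/top0.png'); b=cv2.imread('pics/side0.png')
cv2.imwrite('pics/c1.png',cv2.resize(a[145:235,285:395],None,fx=7,fy=6.5,interpolation=cv2.INTER_CUBIC)[:600])
cv2.imwrite('pics/c1.png',cv2.resize(a[145:230,285:395],None,fx=7,fy=7,interpolation=cv2.INTER_CUBIC))
cv2.imwrite('pics/c2.png',cv2.resize(b[225:310,285:395],None,fx=7,fy=7,interpolation=cv2.INTER_CUBIC))
cv2.imwrite('pics/c3.png',cv2.resize(a[180:280,135:255],None,fx=6,fy=6,interpolation=cv2.INTER_CUBIC))
E
```

```text
(no output)
```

View pics/c1.png

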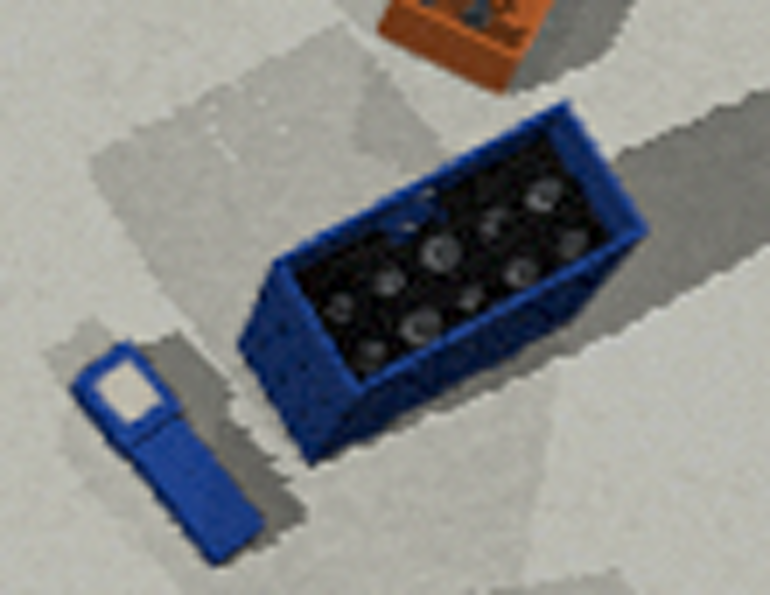

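View pics/c2.png

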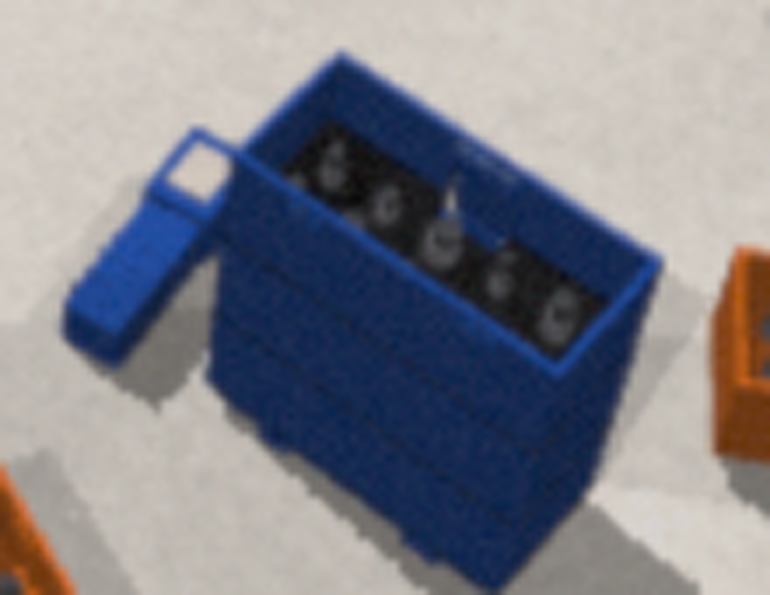

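View pics/c3.png

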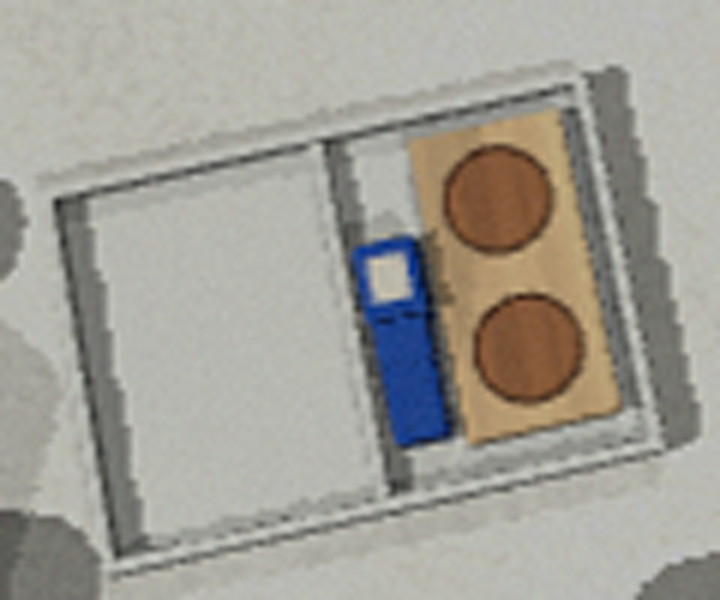

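```bash
cat > m.py <<'E'
from h import *
from scipy.optimize import least_squares
t=load('top0.png');s=load('side0.png')
def px(l,x0,y0,k): return [np.array([x0+(u+.5)/k-.5,y0+(v+.5)/k-.5]) for u,v in l]
ct=px([(280,262),(567,103),(645,232),(362,385)],285,145,7)
for p in ct: print('rim',atz(t,*p,148).round(1))
cs=px([(235,150),(341,55),(660,262),(560,375)],285,225,7)
for p in cs: print('side rim',atz(s,*p,148).round(1))
# tray fit: order +x+y, +x-y, -x-y, -x+y
def corners(p,z=148,a=30,b=65):
    c,n=np.cos(p[2]),np.sin(p[2]); R=np.array([[c,-n],[n,c]])
    return np.c_[(np.array([[a,b],[a,-b],[-a,-b],[-a,b]])@R.T)+p[:2],[z]*4]
def fit(w):
    def r(p):
        C=corners(p);o=[]
        if 't' in w:o.append(proj(t,C)-np.array(ct))
        if 's' in w:o.append(proj(s,C)-np.array(cs))
        return np.concatenate(o).ravel()
    m=np.mean([atz(t,*p,148) for p in ct],0)
    q=least_squares(r,[m[0],m[1],np.arctan2(*( (atz(t,*ct[0],148)-atz(t,*ct[1],148))[[1,0]]))-np.pi/2],x_scale=[1,1,.01]);return q.x,np.abs(q.fun).max()
E
python3 - <<'E'
from m import *
for w in('t','s','ts'): print(w,fit(w))
b=px([(57,200),(322,143),(387,492),(120,553)],135,180,6)
for p in b: print('bay top inner',atz(t,*p,20).round(1))
E
```

```text
rim [ 571.  -162.4  148. ]
rim [ 619.7 -279.7  148. ]
rim [ 566.  -300.6  148. ]
rim [ 520.4 -185.9  148. ]
side rim [ 520.7 -180.7  148. ]
side rim [ 573.4 -160.4  148. ]
side rim [ 622.  -278.5  148. ]
side rim [ 569.2 -300.6  148. ]
t (array([ 5.69361087e+02, -2.32206019e+02,  3.89946201e-01]), np.float64(1.3975075466572093))
s (array([ 575.40312875, -229.5784677 ,    2.08406011]), np.float64(21.02725928179396))
ts (array([ 572.51192741, -231.13592814,    1.19295758]), np.float64(42.282250005929995))
bay top inner [575.  351.3  20. ]
bay top inner [587.7 221.7  20. ]
bay top inner [415.6 204.8  20. ]
bay top inner [402.3 332.   20. ]
```

```bash
sed -i 's/^cs=px.*/cs=px([(341,55),(660,262),(560,375),(235,150)],285,225,7)/; s/^for p in c[ts]: print.*//' m.py
cat >> h.py <<'E'
from scipy.spatial.transform import Rotation as Ro
def q_of(M):
    x=Ro.from_matrix(M).as_quat(); return [float(v) for v in (x[3],x[0],x[1],x[2])]
# tool attitude for tray yaw, rock angle (tab side up), flip: tool y along +x tray (or -x)
def toolM(yaw,rock=0,flip=False):
    T=Ro.from_euler('z',yaw)*Ro.from_euler('y',-rock)
    s=-1 if flip else 1
    # tool columns in tray frame: y=s*ex, z=-ez, x=y cross z
    y=np.array([s,0,0.]);z=np.array([0,0,-1.]);x=np.cross(y,z)
    return T.as_matrix()@np.c_[x,y,z]
E
python3 - <<'E'
from m import *
for w in('t','s','ts'): print(w,fit(w))
p=fit('ts')[0]
for flip in (0,1):
  for yaw in (p[2],):
    for z,rk in((250,0),(104,0),(130,.38),(230,.38)):
      print(flip,z,rk,planner.inverse_kinematics([float(p[0]),float(p[1]),z],q_of(toolM(yaw,rk,flip))))
  for by in(.1+np.pi/2,.1-np.pi/2):
    print('bay',flip,by,planner.inverse_kinematics([495,277,60],q_of(toolM(by,0,flip))))
E
```

```text
t (array([ 5.69361087e+02, -2.32206019e+02,  3.89946201e-01]), np.float64(1.3975075466572093))
s (array([ 5.71415600e+02, -2.29866894e+02,  3.86542673e-01]), np.float64(0.7804867086363174))
ts (array([ 5.70295766e+02, -2.31132665e+02,  3.88750018e-01]), np.float64(1.221712711330781))
0 250 0 [-0.49006535  0.25061906 -0.02052862  1.29964865  0.          0.69198096]
0 104 0 [-0.49006535  0.35093029 -0.20665415  1.01321188  0.          0.69198096]
0 130 0.38 [-0.64341257  0.19748569 -0.40705831  0.76416485  0.32404323  0.57177568]
0 230 0.38 [-0.64341257  0.11083011 -0.28135189  0.97652685  0.32404323  0.57177568]
bay 0 1.6707963267948966 [ 0.39622445  0.32107688 -0.35771615  0.8920033   0.          0.29622445]
bay 0 -1.4707963267948965 [ 0.39622445  0.32107688 -0.35771615  0.8920033   0.         -2.84536821]
1 250 0 [-0.49006535  0.25061906 -0.02052862  1.29964865  0.         -2.4496117 ]
1 104 0 [-0.49006535  0.35093029 -0.20665415  1.01321188  0.         -2.4496117 ]
1 130 0.38 [-0.64341257  0.19748569 -0.40705831  0.76416485  0.32404323 -2.56981698]
1 230 0.38 [-0.64341257  0.11083011 -0.28135189  0.97652685  0.32404323 -2.56981698]
bay 1 1.6707963267948966 [ 0.39622445  0.32107688 -0.35771615  0.8920033   0.         -2.84536821]
bay 1 -1.4707963267948965 [ 0.39622445  0.32107688 -0.35771615  0.8920033   0.          0.29622445]
```

Candidates: the blue stack (top 348,185; side 345,270), the spare single blue tray (444,246; 320,400), and orange trays (290,267), (365,248), (359,132). The stack is the tall blue one with three levels and seams, so I choose that. Its tab cut-out is in the far wall and its rear lips show on the near wall, so +x points away from the base.

```bash
python3 - <<'E'
from h import *
arm.move_pose([570.3,-231.1,250],q_of(toolM(.3887)))
c=snap('wrist','wrist1.png'); print(np.round(c['camera_from_world'],3).tolist())
snap('side','side1.png');print(arm.read_clock(),arm.read_tool_pos(),arm.read_opening())
E
```

```text
[[0.925, 0.38, 0.001, -441.8], [0.365, -0.89, 0.273, -454.247], [0.105, -0.252, -0.962, 278.707], [0.0, 0.0, 0.0, 1.0]]
3.55 [ 570.50498745 -230.44485464  249.96620647] 85.41375441553734
```

View pics/wrist1.png

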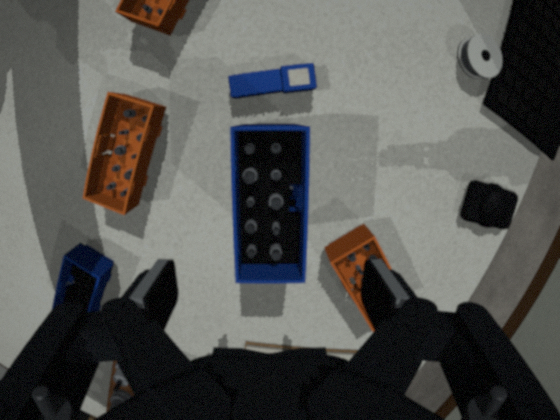

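View pics/side1.png

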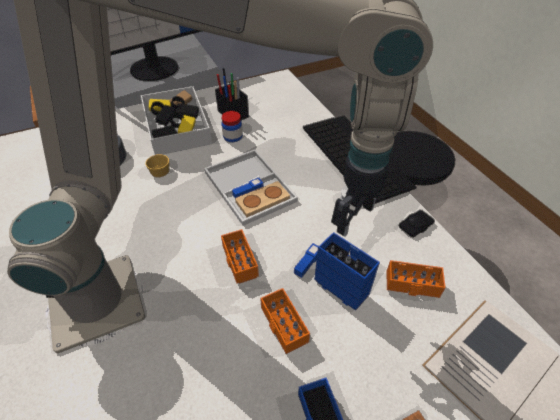

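```bash
python3 - <<'E'
import cv2
a=cv2.imread('pics/wrist1.png')
cv2.imwrite('pics/c4.png',cv2.resize(a[115:295,220:325],None,fx=3.3,fy=3.3,interpolation=cv2.INTER_CUBIC))
E
cat >> h.py <<'E'
def wproj(c,P):
    T=np.array(c['camera_from_world']);P=np.atleast_2d(P)
    q=P@T[:3,:3].T+T[:3,3]; f=210/np.tan(np.radians(c['fovy']/2))
    n=np.hypot(q[:,0],q[:,1]);th=np.arctan2(n,q[:,2])
    return np.c_[c['cx']+f*th*q[:,0]/n,c['cy']+f*th*q[:,1]/n]
E
```

```text
(no output)
```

View pics/c4.png

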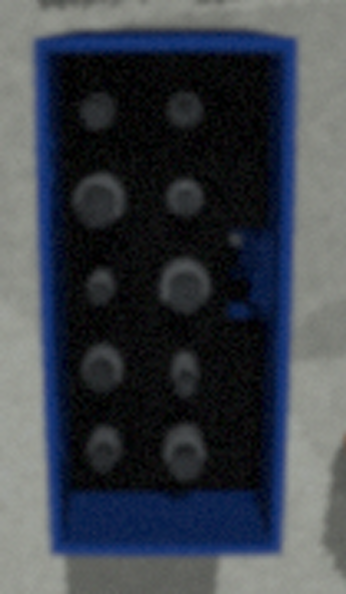

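```bash
python3 - <<'E'
from m import *
w=load('wrist1.png')
cw=np.array(px([(297,40),(281,551),(54,551),(36,40)],220,115,3.3))
r=lambda p:(wproj(w,corners(p))-cw).ravel()
q=least_squares(r,[570,-231,.39],x_scale=[1,1,.01]);print(q.x,q.fun.round(1))
r2=lambda p:np.r_[(wproj(w,corners(p))-cw).ravel(),(proj(t,corners(p))-ct).ravel(),(proj(s,corners(p))-cs).ravel()]
q=least_squares(r2,[570,-231,.39],x_scale=[1,1,.01]);print(q.x)
print(arm.read_tcp_rot(), q_of(toolM(.3887)))
E
```

```text
[ 5.73118349e+02 -2.30357369e+02  3.92081185e-01] [ 0.6 -0.8  0.6  0.9 -0.7  1.1 -0.5 -0.7]
[ 5.72662926e+02 -2.30437531e+02  3.90899931e-01]
[-5.87275736e-05  5.56808610e-01  8.30640817e-01  4.03130836e-05] [0.0, 0.5572316787365682, 0.8303570654919642, 0.0]
```

```bash
python3 - <<'E'
from h import *
q=q_of(toolM(.390))
arm.line_to([572,-230.7,150],attitude=q)
print(arm.line_to([572,-230.7,106],velocity=60,threshold=8))
command_gripper(72,80)
print(arm.read_clock(),arm.read_tool_pos(),arm.read_opening(),arm.read_ft_force())
c=snap('side','side2.png');t=snap('top','top2.png');w=snap('wrist','wrist2.png')
a=c['img'][200:300,280:400,::-1]
cv2.imwrite('pics/c5.png',cv2.resize(a,None,fx=6,fy=6,interpolation=cv2.INTER_CUBIC))
cv2.imwrite('pics/c6.png',cv2.resize(t['img'][130:230,290:410,::-1],None,fx=6,fy=6,interpolation=cv2.INTER_CUBIC))
E
```

```text
False
5.5417 [ 572.26897177 -230.84777637  106.44550206] 71.87697510116166 [ 0.10530963 -0.37743615 -0.87845298]
```

View pics/c5.png

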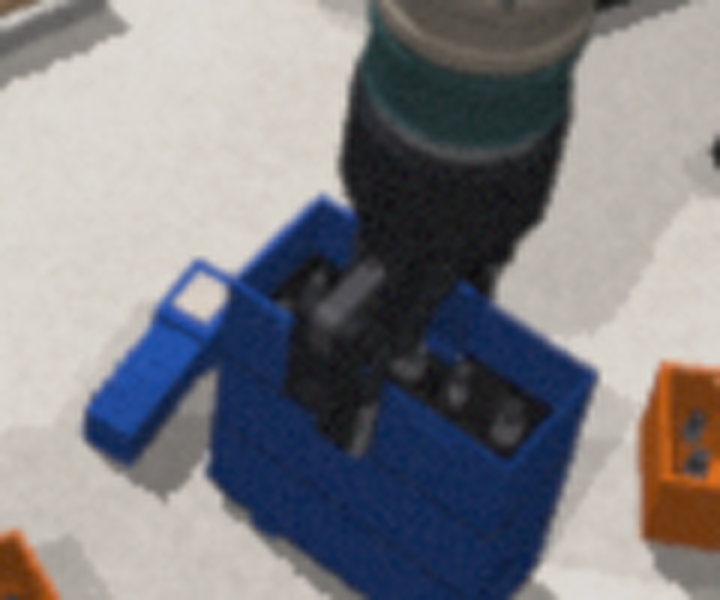

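View pics/wrist2.png

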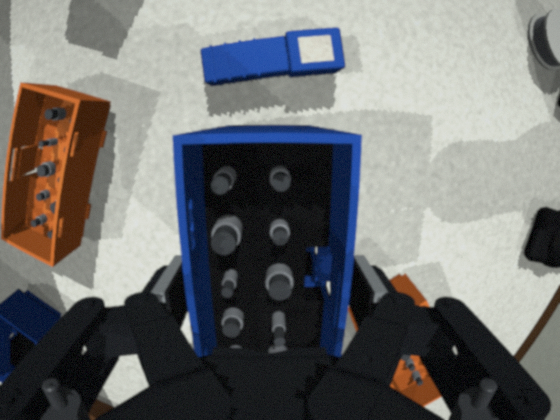

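View pics/c6.png

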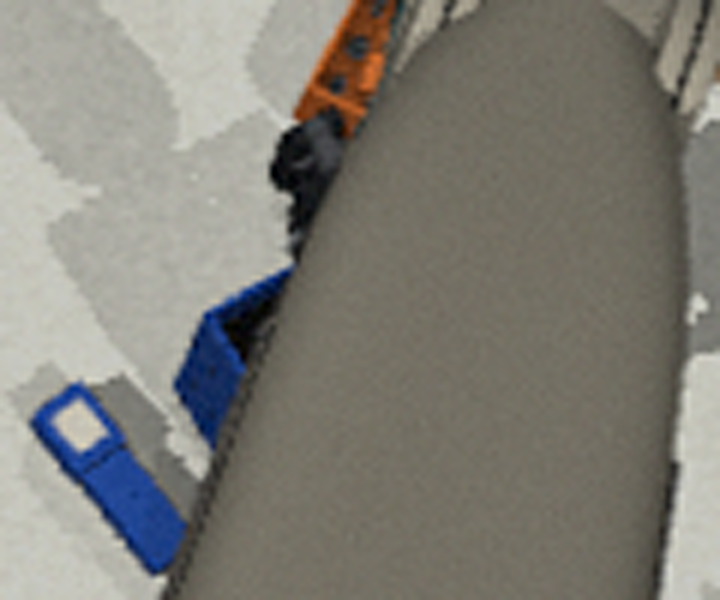

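```bash
python3 - <<'E'
from h import *
c=load('side2.png')
R=Ro.from_euler('z',.39).as_matrix(); C=np.array([572,-230.7,0])
for X in(-36,-46):
  for Y in(-11,11):
    for z in(104,110,116):
      u=proj(c,C+R@np.array([X,Y,z]))[0]; print(X,Y,z,((u-[280,200]+.5)*6-.5).round())
for z in(102,148):
  for Y in(65,0,-65): 
      u=proj(c,C+R@np.array([-30,Y,z]))[0]; print('edge',Y,z,((u-[280,200]+.5)*6-.5).round())
E
```

```text
-36 -11 104 [367. 468.]
-36 -11 110 [369. 459.]
-36 -11 116 [371. 450.]
-36 11 104 [322. 435.]
-36 11 110 [323. 426.]
-36 11 116 [325. 417.]
-46 -11 104 [352. 484.]
-46 -11 110 [353. 475.]
-46 -11 116 [355. 466.]
-46 11 104 [306. 451.]
-46 11 110 [307. 442.]
-46 11 116 [309. 434.]
edge 65 102 [222. 352.]
edge 0 102 [353. 444.]
edge -65 102 [493. 543.]
edge 65 148 [230. 282.]
edge 0 148 [366. 375.]
edge -65 148 [512. 475.]
```

```bash
python3 - <<'E'
from h import *
c=load('side2.png'); a=c['img'][245:285,325:350,::-1]
a=np.clip(a.astype(float)*1.8,0,255).astype(np.uint8)
cv2.imwrite('pics/c7.png',cv2.resize(a,None,fx=14,fy=14,interpolation=cv2.INTER_CUBIC))
E
```

```text
(no output)
```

View pics/c7.png

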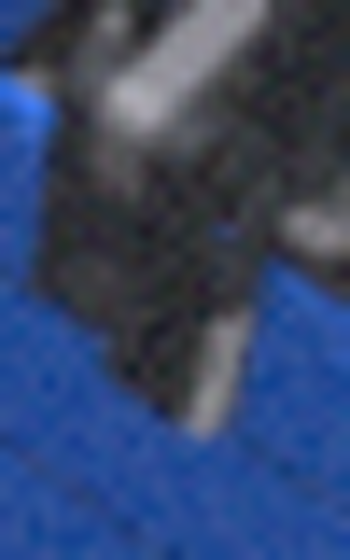

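```bash
python3 - <<'E'
from h import *
print(arm.line_to([572,-230.7,100.6],velocity=40,threshold=8),arm.read_tool_pos(),arm.read_ft_force())
ex=np.array([np.cos(.39),np.sin(.39),0])
for o,s in((66,30),(50,30),(50,80)):
    command_gripper(o,s); f=arm.read_ft_force(); print(o,s,arm.read_opening(),f.round(2),'fx',f@ex)
    print(arm.read_ft_torque().round(2))
c=snap('side','side3.png');w=snap('wrist','wrist3.png');print(arm.read_clock())
a=c['img'][200:300,280:400,::-1]
cv2.imwrite('pics/c8.png',cv2.resize(a,None,fx=6,fy=6,interpolation=cv2.INTER_CUBIC))
E
```

```text
False [ 571.52599862 -230.43504637   99.96308928] [ 0.57108998 -0.2121008   0.27880947]
66 30 66.02399750885634 [ 0.85  1.26 -0.71] fx 1.2626808597182868
[ 0.23 -0.22 -0.  ]
50 30 59.70239964412517 [-1.65  0.62  3.98] fx -1.2899815430346646
[0.11 0.25 0.03]
50 80 59.381964954274395 [-1.77 -0.03  5.74] fx -1.6463655822688918
[0.16 0.17 0.02]
6.7417
```

View pics/c8.png

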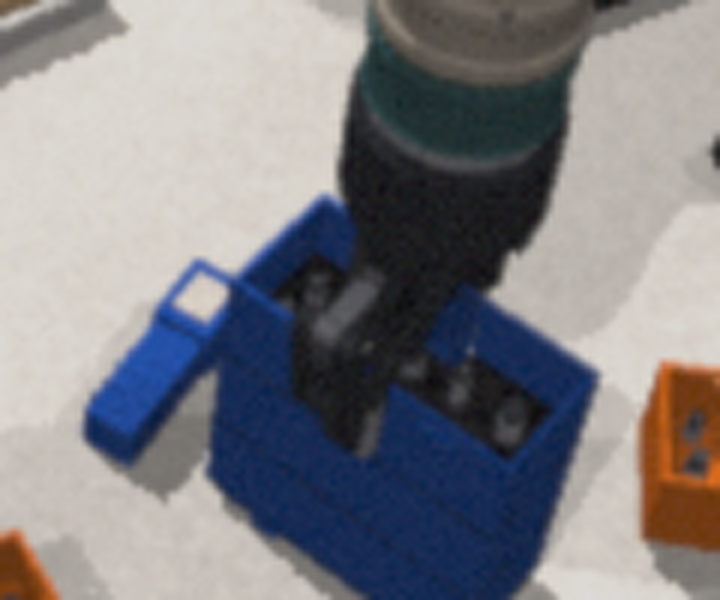

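View pics/wrist3.png

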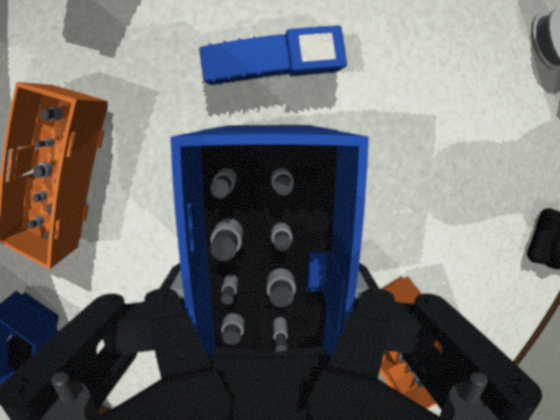

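```bash
python3 - <<'E'
from h import *
c=load('side3.png'); a=c['img'][245:285,325:360,::-1]
a=np.clip(a.astype(float)*1.8,0,255).astype(np.uint8)
b=cv2.resize(a,None,fx=14,fy=14,interpolation=cv2.INTER_CUBIC)
R=Ro.from_euler('z',.39).as_matrix(); C=np.array([571.7,-230.6,0])
for z,col in((102,(0,255,255)),(106,(0,255,0))):
  for Y in(-30,-22,-11,0,11):
    u=((proj(c,C+R@np.array([-30,Y,z]))[0]-[325,245]+.5)*14-.5); cv2.circle(b,tuple(int(v) for v in u),3,col,-1)
cv2.imwrite('pics/c9.png',b)
E
```

```text
(no output)
```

View pics/c9.png

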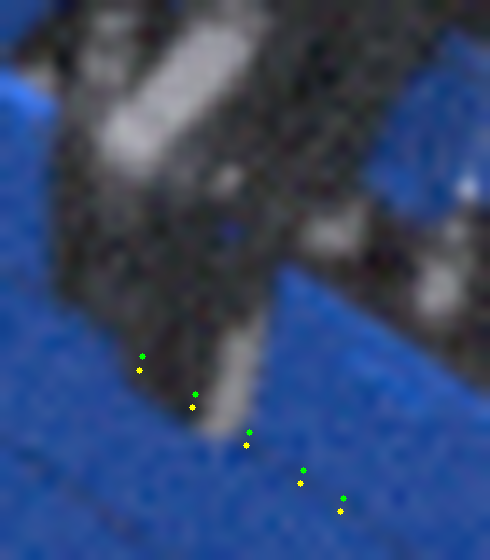

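```bash
cat >> h.py <<'E'
YAW=.39; EX=np.array([np.cos(YAW),np.sin(YAW),0])
HEEL=np.array([572,-230.7,102.6])-30*EX   # commanded frame
def rockpose(th,dx=0,dz=0):
    # TCP rel heel in tray frame (30,0,-2)
    r=Ro.from_euler('z',YAW)*Ro.from_euler('y',-th)
    p=HEEL+r.apply([30,0,-2.])+dx*EX+np.array([0,0,dz])
    return [float(v) for v in p], q_of(toolM(YAW,th))
E
python3 - <<'E'
from h import *
for d in(4,8,12,16,20):
    p,q=rockpose(np.radians(d),dz=.3)
    st=arm.line_to(p,attitude=q,velocity=20,threshold=25)
    f=arm.read_ft_force();print(d,st,f.round(1),'fx',round(f@EX,1),arm.read_opening().round(2) if hasattr(arm.read_opening(),'round') else arm.read_opening(),arm.read_ft_torque().round(2))
    if st:break
c=snap('side','side4.png');w=snap('wrist','wrist4.png');print(arm.read_clock(),arm.read_tool_pos(),p)
a=c['img'][200:300,280:400,::-1]
cv2.imwrite('pics/c10.png',cv2.resize(a,None,fx=6,fy=6,interpolation=cv2.INTER_CUBIC))
E
```

```text
4 False [-1.6  1.   4.1] fx -1.1 59.04414019127054 [-0.09  0.69  0.11]
8 False [-4.8  0.7  5.9] fx -4.1 59.2960553557999 [-0.05  1.12  0.01]
12 False [-4.2  1.3  5.3] fx -3.4 58.948643870922545 [0.23 0.92 0.07]
16 False [0.2 0.3 1.9] fx 0.3 58.77422941668054 [-0.02  0.2   0.  ]
20 False [0.5 0.6 1.4] fx 0.7 59.071219042423216 [-0.1   0.21 -0.01]
8.1417 [ 571.41145679 -231.44663165  111.32202663] [570.9593098160904, -231.12778081524672, 111.28121905819823]
```

View pics/c10.png

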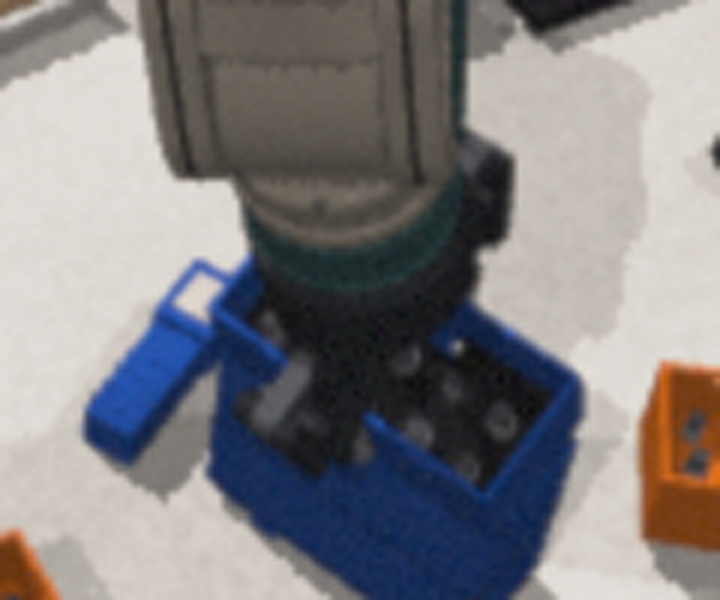

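View pics/wrist4.png

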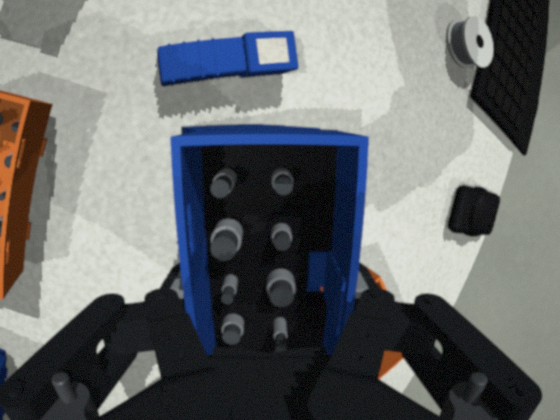

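```bash
python3 - <<'E'
from h import *
th=np.radians(20)
def go(dx,dz,v,thr):
    p,q=rockpose(th,dx,dz); st=arm.line_to(p,attitude=q,velocity=v,threshold=thr)
    f=arm.read_ft_force();print(dx,dz,st,f.round(1),'fx',round(f@EX,1));return st
for dx,dz in((3.5,.5),(7,.7),(7,3),(7.5,6),(7.5,10),(7.5,15)):
    if go(dx,dz,20,10): break
c=snap('side','side5.png');w=snap('wrist','wrist5.png');print(arm.read_clock(),arm.read_opening())
a=c['img'][200:300,280:400,::-1]
cv2.imwrite('pics/c11.png',cv2.resize(a,None,fx=6,fy=6,interpolation=cv2.INTER_CUBIC))
E
```

```text
3.5 0.5 True [-1.5  0.9  4. ] fx -1.0
8.45 58.8785142316261
```

View pics/c11.png

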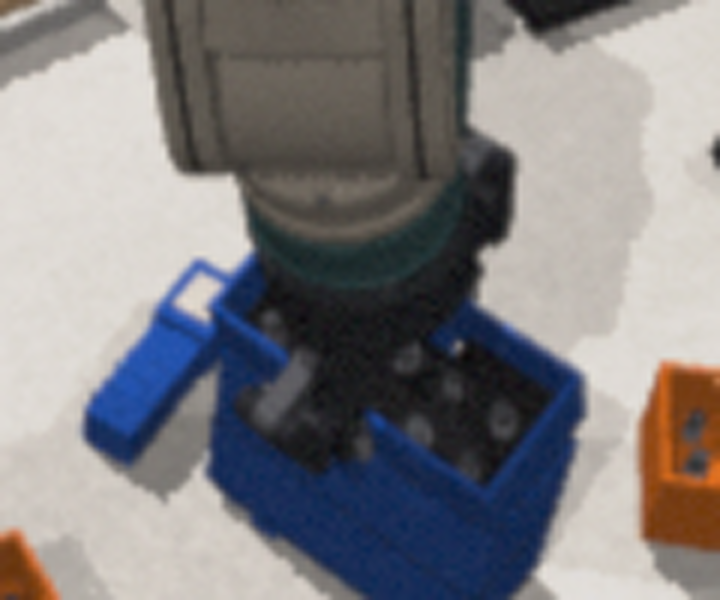

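```bash
python3 - <<'E'
from h import *
th=np.radians(20)
p0,_=rockpose(th,0,.3)
for dx in(2,3,4,5,6,7):
    p,q=rockpose(th,dx,.6); st=arm.line_to(p,attitude=q,velocity=8,threshold=14)
    f=arm.read_ft_force();a=arm.read_tool_pos()
    print(dx,st,f.round(1),'fx',round(f@EX,1),'act dx',round((a-p0)@EX,2),'z',round(a[2]-p0[2],2))
    if st:break
c=snap('side','side6.png');print(arm.read_clock(),arm.read_opening())
a=c['img'][200:300,280:400,::-1]
cv2.imwrite('pics/c12.png',cv2.resize(a,None,fx=6,fy=6,interpolation=cv2.INTER_CUBIC))
E
```

```text
2 False [-2.3 -2.1  1.7] fx -3.0 act dx 1.41 z 0.08
3 False [-0.9 -2.7 -0.9] fx -1.8 act dx 2.96 z -0.09
4 False [-1.2 -3.  -0.9] fx -2.2 act dx 3.74 z -0.17
5 False [-0.2 -2.6 -3.3] fx -1.2 act dx 5.02 z 0.02
6 False [ 0.2 -3.1 -3.2] fx -1.0 act dx 6.18 z 0.19
7 False [ 0.2 -2.2 -3.7] fx -0.6 act dx 7.18 z 0.25
10.2083 59.165264228377936
```

View pics/c12.png

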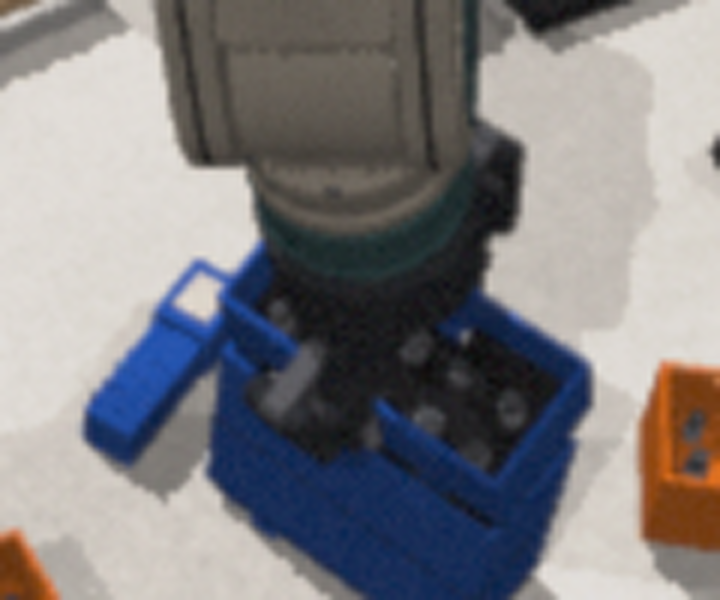

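The top tray has been drawn clear and the lower stack hasn't moved (its lower edge is still at crop 215,470). Next I lift.

```bash
python3 - <<'E'
from h import *
th=np.radians(20)
for dz in(2,4,7,11,16,25,40):
    p,q=rockpose(th,7.3,dz); st=arm.line_to(p,attitude=q,velocity=15 if dz<16 else 40,threshold=9)
    f=arm.read_ft_force();print(dz,st,f.round(1),'fx',round(f@EX,1))
    if st:break
c=snap('side','side7.png');print(arm.read_clock(),arm.read_opening())
a=c['img'][200:300,280:400,::-1]
cv2.imwrite('pics/c13.png',cv2.resize(a,None,fx=6,fy=6,interpolation=cv2.INTER_CUBIC))
E
```

```text
2 False [ 0.5 -1.1 -2.6] fx -0.0
4 False [ 0.1  0.2 -2.6] fx 0.2
7 False [-0.6  0.  -2.4] fx -0.5
11 False [-0.2 -0.6 -3.2] fx -0.4
16 False [ 0.3 -0.6 -2.4] fx 0.0
25 False [ 0.6 -0.  -2.7] fx 0.6
40 False [-0.7 -0.  -3.4] fx -0.6
12.7333 59.41190555856462
```

View pics/c13.png

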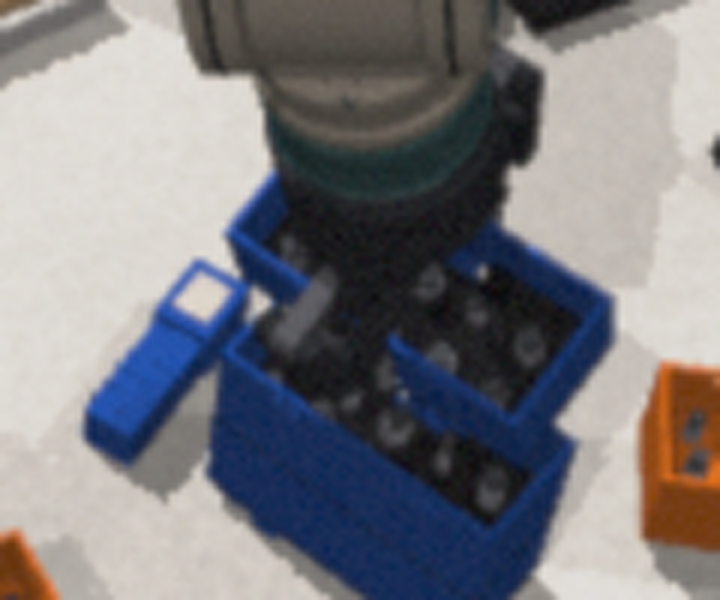

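```bash
python3 - <<'E'
from h import *
p,q=rockpose(np.radians(20),7.3,80); arm.line_to(p,attitude=q,velocity=100)
arm.line_to([572,-230.7,215],attitude=q_of(toolM(YAW,0)),velocity=50)
arm.pause(.2)
c=snap('side','side8.png')
p=[495.2,277.4]
arm.move_pose([p[0],p[1],190],q_of(toolM(.104+np.pi/2)))
print(arm.read_clock(),arm.read_opening(),arm.read_tool_pos(),arm.read_ft_force().round(1))
t=snap('top','top9.png');w=snap('wrist','wrist9.png');snap('side','side9.png')
s=load('side0.png')
def ov(c,x0,y0,w,h,k,fn):
    b=cv2.resize(c['img'][y0:y0+h,x0:x0+w,::-1],None,fx=k,fy=k,interpolation=cv2.INTER_CUBIC)
    R=Ro.from_euler('z',.104).as_matrix()
    for z,col in((20,(0,255,255)),(6,(0,255,0))):
        P=np.array([[89,63,0],[89,-63,0],[-89,-63,0],[-89,63,0.]])@R.T+[p[0],p[1],z]
        u=((proj(c,P)-[x0,y0]+.5)*k-.5).astype(np.int32); cv2.polylines(b,[u],True,col,1)
    cv2.imwrite('pics/'+fn,b)
ov(s,195,140,110,85,7,'o1.png'); ov(load('top0.png'),135,180,120,100,6,'o2.png')
E
```

```text
16.05 59.04958918703131 [495.89123571 276.69625625 190.12014067] [ 0.5 -0.6 -2.5]
```

View pics/o1.png

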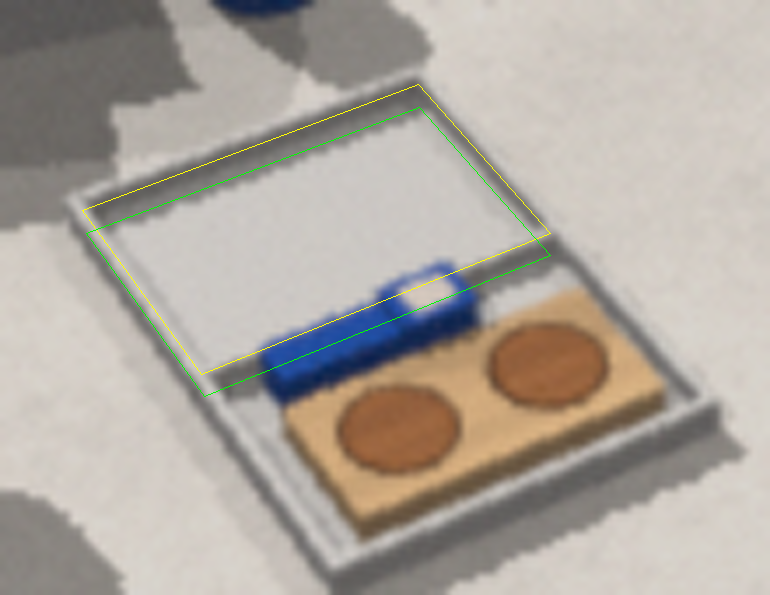

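View pics/o2.png

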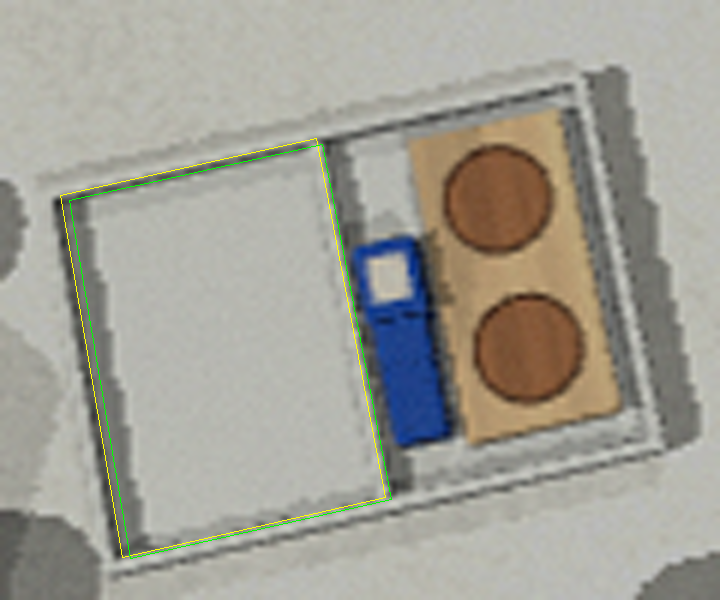

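View pics/side9.png

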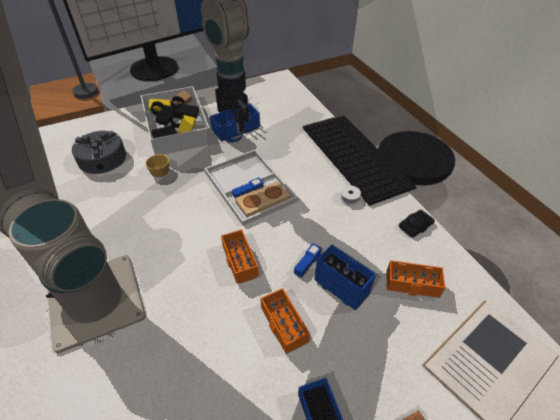

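View pics/wrist9.png

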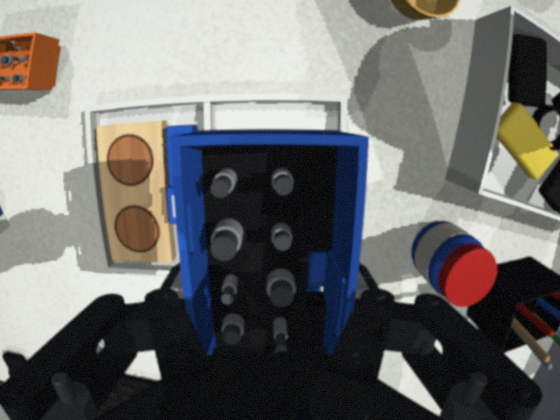

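```bash
python3 - <<'E'
from h import *
p=[495.2,278]
arm.line_to([*p,60],attitude=q_of(toolM(.104+np.pi/2)),velocity=100)
arm.line_to([*p,22],velocity=50);print(arm.read_tool_pos(),arm.read_ft_force().round(1))
print(arm.line_to([*p,11],velocity=10,threshold=6),arm.read_tool_pos(),arm.read_ft_force().round(1),arm.read_ft_torque().round(2))
arm.pause(.3);print(arm.read_clock(),arm.read_ft_force().round(1))
snap('top','top10.png');w=snap('wrist','wrist10.png');c=snap('side','side10.png')
cv2.imwrite('pics/c14.png',cv2.resize(c['img'][140:225,195:305,::-1],None,fx=7,fy=7,interpolation=cv2.INTER_CUBIC))
E
```

```text
[495.48020569 278.11878483  22.1980727 ] [-0.   0.8 -1.8]
True [495.1372158  277.98050309  15.4076997 ] [-0.6 -0.5  5.1] [0.06 0.   0.01]
19.5667 [-0.6 -0.7  5.3]
```

View pics/c14.png

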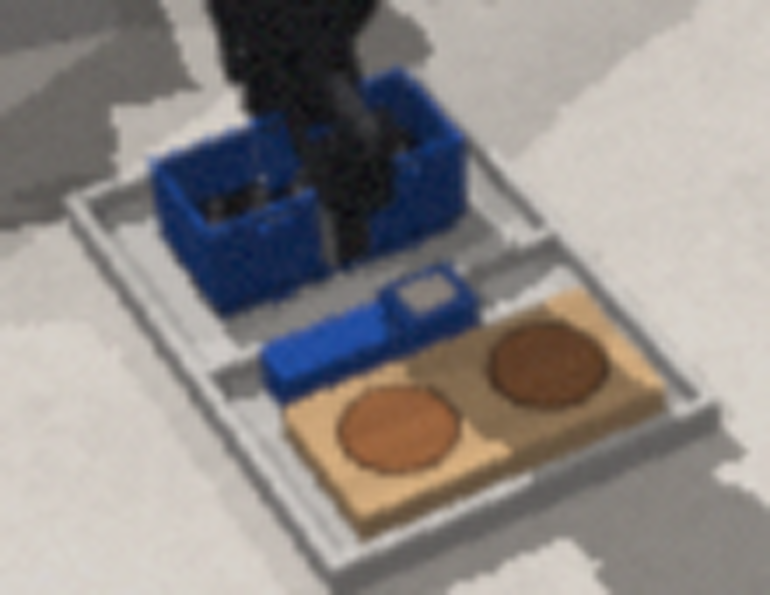

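View pics/wrist10.png

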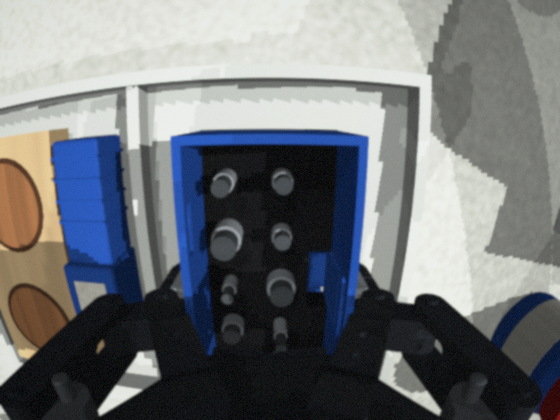

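```bash
python3 - <<'E'
from h import *
command_gripper(64,30);command_gripper(74);print(arm.read_opening(),arm.read_ft_force().round(1))
p=arm.read_tool_pos()
print(arm.line_to([495.2,278,110],velocity=60,threshold=8),arm.read_ft_force().round(1))
arm.line_to([495.2,278,230])
arm.pause(.2)
c=snap('side','side11.png');t=snap('top','top11.png');snap('wrist','wrist11.png');print(arm.read_clock(),arm.read_tool_pos())
cv2.imwrite('pics/c15.png',cv2.resize(c['img'][140:225,195:305,::-1],None,fx=7,fy=7,interpolation=cv2.INTER_CUBIC))
E
```

```text
73.95686187754171 [ 0.4 -0.5 -0.6]
False [-0.4 -0.2  0.2]
23.2583 [494.89076777 277.85329822 229.35342609]
```

View pics/c15.png

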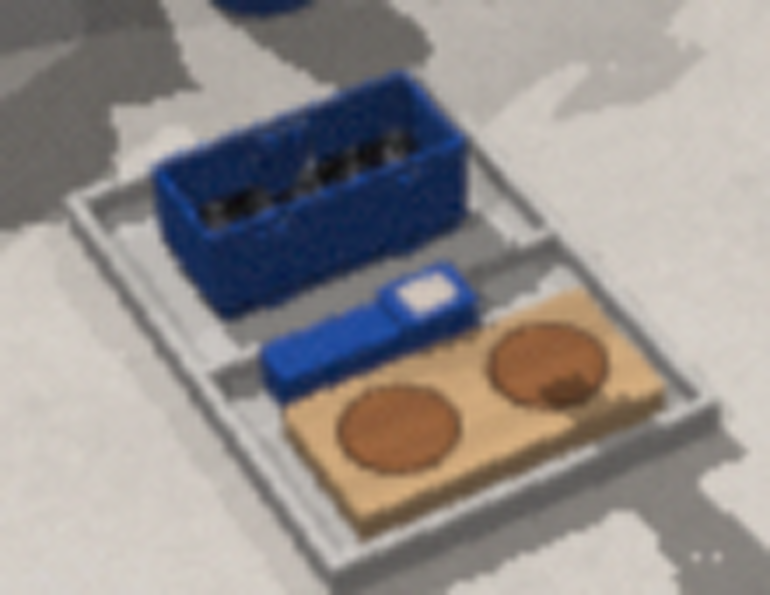

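View pics/side11.png

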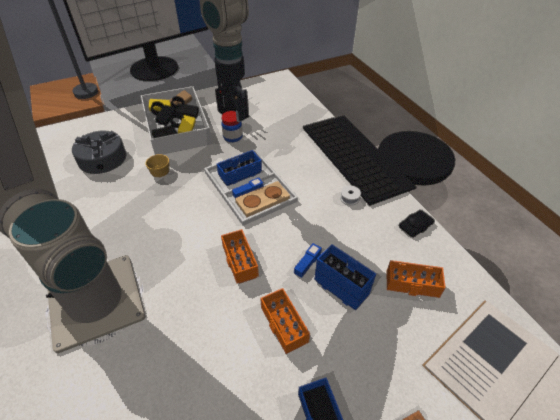

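View pics/wrist11.png

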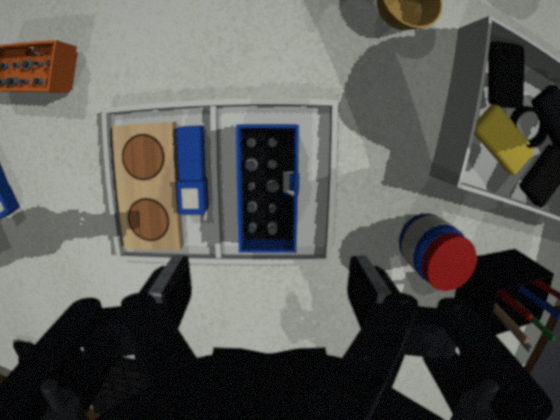

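The tray is released and sits upright in the middle of the empty bay. The lower stack and the other objects are where they were.

```bash
python3 - <<'E'
from h import *
a=load('side0.png')['img'][225:310,285:395];b=load('side11.png')['img'][225:310,285:395]
d=np.abs(a.astype(int)-b).sum(2)>90; print('rows changed in stack crop below row 40:',d[40:].mean())
arm.hand_in();print(arm.read_clock())
E
```

```text
rows changed in stack crop below row 40: 0.16262626262626262
the job is handed in; nothing more can be done
the job is handed in; nothing more can be done
```

```bash
python3 - <<'E'
from h import *
a=load('side0.png')['img'][225:310,300:385,::-1];b=load('side11.png')['img'][225:310,300:385,::-1]
cv2.imwrite('pics/z.png',cv2.resize(np.hstack([a,b]),None,fx=4.6,fy=4.6,interpolation=cv2.INTER_CUBIC))
E
```

```text
the job is handed in; nothing more can be done
```

The job is handed in. I took only the top tray off the stack, and it now stands released in the empty bay of the white job box. The verdict isn't reported, so the checks below are from my own pictures and readings.

**What I did:** I squeezed the top tray across its tab and plain wall with 80 N; the opening read 59.4 mm, so the tab was flush. I rocked it 20° about the heel, drew it 7 mm to +x and lifted it. Then I levelled it, carried it over, set it down with about 5 N of contact force while still held, and let go. The first draw stopped early on a 10 N force trigger, so I repeated it more slowly without trouble.

**What the last checks showed:**
- **Tray:** the side and wrist pictures show it upright and near the middle of the bay, cutters still inside. I judged this by eye and did not fit its final position or tilt.
- **Lower trays and bystanders:** the two lower trays looked nested and in place, and the bystanders in view looked unmoved.
- **Robot:** the gripper was clear above the tray, with almost no force on the tool.

**Not settled:** just before hand-in, a before/after picture comparison of the lower part of the stack showed 16% of pixels changed. I put this down to the removed tray and changed shadows. I tried to confirm it with an enlarged crop, but the module no longer ran after hand-in. That the lower trays did not shift rests on looking at the pictures and on the low forces (a few N) during the draw and lift.

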